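# Load the edge-paint caddy in colour rows and lift it level

### The arm

A 7-joint arm with a two-finger parallel gripper is mounted at the origin on the work surface. World frame = base frame: x ahead of the robot, y to its left, z up, the work surface at z = 0. Lengths are in m, angles in rad, forces in N, time in s.
With the tool pointing down it reaches from about 0.425 to 0.825 m from the base axis. Payload 3.6 kg.
Tool frame: the origin (TCP) lies midway between the tips of the shut fingers; the grasp point (between the pads) lies 19 mm behind it; x points along the fingers, y is the direction in which the jaws open and shut, and the axes are right-handed (so a half turn about x gives the same grasp; the last joint's range is limited). The gripper opens to 93 mm and grips with 3 to 60 N. Pads are 15 mm wide; open, the fingers measure 128 mm over their backs; the gripper's body (75 mm by 188 mm) begins 65 mm behind the grasp point.
Start: joints at [1.075, 0.615, -0.013, 1.423, 0.008, 1.103, -0.04], TCP at [0.294, -0.58, 0.219] pointing down, gripper open.
Joint ranges: [-3.12, 3.12], [-0.3, 2.06], [-1.34, 1.32], [0.26, 2.42], [-1.36, 4.5], [0.01, 1.98], [-2.84, 2.84]. Speed limits (rad/s): [2.79, 2.79, 3.14, 3.14, 3.14, 3.14, 3.14].

### API

Orientations are given as a unit quaternion [w, x, y, z].
In Python, from cell import observe, viewer, job gives the robot as it stands. The module is installed in compiled form; this text tells all that it offers.
- The arm moves only by the tool drive_tool, never from a script. Its argument "plan" is a list of rows, each a list of 7 numbers: the shift along the tool's x, y, z in mm, then the turn, a rotation vector about the tool's x, y, z in rad, then the finger opening in mm, from 0 to 93. In form: [[dx, dy, dz, ax, ay, az, gripper], ...]. A call has 1 to 20 rows; each row shifts and turns the commanded pose from where the row before left it, along the tool's axes as they then stand; what a row does not reach is not made up. A row lasts 1/12 s, in which the tool goes at most 41.7 mm and 7.16 degrees, less where a joint would pass 70% of its speed; a pose out of reach is approached as far as the arm can. A call is refused whole if a number of a shift passes 41.7 or a number of a turn 0.125, either way. A call with a gripper value outside its range is refused whole. The fingers move at their own pace and stop on an object; "newtons" is the grip in N (left out, the last holds). Time passes only in rows, so rows that do not move let the fingers close. It gives the time, the measured TCP pose, the force and the opening at its end, in the units of the state.
- observe(): the state, without advancing time (a new reading comes with each control period).
- viewer.camera(name): name is "side" or "top"; returns (picture, depth): 400x640x3 uint8, red, green, blue; 400x640 float32, m along the optical axis (not along the pixel's ray), 0 where there is no reading.
- viewer.camera_info(name): a dict with "vertical_fov" (degrees; the focal length in pixels is half the picture's height over the tangent of half this angle, whatever the lens; pixels are square), "cx", "cy" (the principal point, pixels), "R" (3x3) and "t" (3): a world point X has camera coordinates R X + t. Camera axes: x right, y down, z forward; pixel columns grow to the right and rows downward; lengths in m; the calibration is good to about 2 mm. A picture is of the moment at which its call begins. camera_info takes no time and is no camera call.
- job.finish_job(): hands the job in, once; it reports no verdict.
The state is a dict: "time_s": time; "joint_pos": joint angles; "qd": joint speeds; "joint_torque": joint torques, N m; "tcp_pos": TCP position; "tool_rot": TCP orientation; "force": force on the tool from outside, world axes, zero at the start; "moment": the same for the moment, N m; "width": finger opening in m.
Only numpy, scipy, OpenCV 4.12 (cv2) and the standard library are available. Lean on these libraries where they do the work, as an engineer would, in place of code of your own. Each camera call takes 0.05 s, during which the arm holds its last target. There are 200 camera calls.

### The job

Stand the two loose pots of edge paint in the two empty cells of the wooden caddy, each straight across the handle from the pot of its own colour, so that every row is one colour. Then take the caddy by the middle of its handle, lift it about ten centimetres clear of the cutting mat, keeping it level all the way, and hold it there still and level for about three seconds; finish while still holding it up by the handle, and do not put it down. Tip over none of the pots, and leave the thread spool, the ruler and the rivet tray where they are.

Things in the scene. Friction and masses are not known exactly. Their poses are not given: they have to be found in the camera images.
- caddy: Loose plywood carrying caddy on the mat, 0.36 kg empty, 186 (its x) by 214 mm (its y). Origin: centre of its underside, z up; yaw within 0.45 rad, so +x points away from the robot. Two columns of three open cells (x = +56 and -56 mm; y = -68, 0, 68), each 62 x 62 mm. Outer walls 45 mm high, cell dividers 35. Between the columns a trough 40 mm wide; end posts 40 mm wide at y = +-103, 136 mm high.
- handle_mid (a point): Middle of the caddy's dark wooden handle bar, over the trough, 118 mm above the caddy's underside and above the loaded caddy's centre of mass. The bar runs along the caddy's y between the end posts: 198 mm long, 22 mm wide (x), 24 mm tall, edges rounded, fixed to the caddy. The loaded caddy weighs about 0.8 kg.
- mat: Green cutting mat with a printed grid, 600 x 900 mm, 3 mm thick, fixed on the bench: its top is at z = 3 mm and all loose things stand on it (the stock pots in the caddy). Origin: centre of its underside.
- near0 (a point): Centre of the floor of the near cell of row 0 (caddy x = -56 mm, y = -68 mm, 6 mm above the caddy's underside); empty at the start.
- far0 (a point): Centre of the floor of the far cell of row 0 (caddy x = +56 mm, y = -68 mm, 6 mm above the caddy's underside); a black or a tan pot stands in it at the start. far0 and near0 lie across the handle from each other.
- near1 (a point): Centre of the floor of the near cell of row 1 (caddy x = -56 mm, y = 0 mm, 6 mm above the caddy's underside); the second red pot stands in it.
- far1 (a point): Centre of the floor of the far cell of row 1 (caddy x = +56 mm, y = 0 mm, 6 mm above the caddy's underside); a red pot stands in it. far1 and near1 lie across the handle from each other.
- near2 (a point): Centre of the floor of the near cell of row 2 (caddy x = -56 mm, y = 68 mm, 6 mm above the caddy's underside); empty at the start.
- far2 (a point): Centre of the floor of the far cell of row 2 (caddy x = +56 mm, y = 68 mm, 6 mm above the caddy's underside); a black or a tan pot stands in it at the start. far2 and near2 lie across the handle from each other.
- black_new: The loose black pot of edge paint to be loaded, standing upright on the mat to the left of the caddy (robot's view). Closed rigid jar 76 mm tall, about 75 g: body 48 mm in diameter up to 50 mm, cream label; above it a ribbed round cap of the pot's colour, 42 mm in diameter, from 52 to 76 mm. Origin: centre of its underside, z up.
- black_stock: The black pot that already stands in the far column of the caddy, in far0 or far2 (which one varies). Same jar as black_new, stays there.
- tan_new: The loose tan (ochre) pot of edge paint to be loaded, standing upright on the mat to the left of the caddy (robot's view). Closed rigid jar 76 mm tall, about 75 g: body 48 mm in diameter up to 50 mm, cream label; above it a ribbed round cap of the pot's colour, 42 mm in diameter, from 52 to 76 mm. Origin: centre of its underside, z up.
- tan_stock: The tan (ochre) pot that already stands in the far column of the caddy, in far0 or far2 (which one varies). Same jar as tan_new, stays there.
- red_stock: Dark red pot standing in the middle far cell (far1). Same jar as the others, stays there.
- red_near: Dark red pot standing in the middle near cell (near1), between the two empty cells. Same jar as the others, stays there.
- spool: Spool of cream waxed thread standing on end on the mat near the loose pots, wooden flanges 52 mm in diameter, 70 mm tall. Origin: centre of its underside. Not to be disturbed.
- ruler: Steel ruler lying on the mat beyond the caddy, 32 mm (its x) by 300 mm (its y), 3 mm thick. Origin: centre of its underside. Not to be disturbed.
- rivets: Small two-compartment wooden tray of rivets on the mat beyond the pots, 80 (x) by 110 (y) by 30 mm. Origin: centre of its underside. Not to be disturbed.
Things that resemble listed ones, but are neither listed nor needed, are in the scene too. What is shaped like the black_new but blue is not meant. What is shaped like the black_stock but blue is not meant.

How it is judged:
By the outcome, as a careful person would: the job done as asked, in the order asked, and still so for the second after the job is handed in, while the arm keeps its last pose, push and grip.
It also fails if it takes over 72 s, if anything falls off the work surface, if the arm or the gripper's body presses on something with over 40 N, if the wrist force passes 120 N, or if a joint passes its speed limit or range.

## Working session

There is one attempt and no reset: what is moved stays moved. The work goes in short steps, Python scripts to look and compute and a tool call to move; the robot and the scene stay as the last step left them, time stands still between calls to the robot, and variables do not carry over. Pictures are saved under pics/ and viewed, about 8 in all and at most 12, crops included, and the job is handed in when it is done.

Besides the shell and the picture viewer there is one more tool, called after "Emit:" by a JSON object that holds its "fn" and its "kwargs". drive_tool: Moves the arm, as the interface text tells. Its arguments: {"type":"object","properties":{"plan":{"type":"array"},"newtons":{"type":"number"}},"required":["plan"]}

```bash
mkdir -p pics; cat > h.py <<'E'
import numpy as np, cv2
from cell import observe, viewer, job
def look(name, tag):
    p,d=viewer.camera(name); cv2.imwrite(f'pics/{tag}.png',p[:,:,::-1]); np.save(f'{tag}.npy',d); return p,d
def cam(name):
    i=viewer.camera_info(name); f=200/np.tan(np.radians(i['vertical_fov'])/2)
    return f,i['cx'],i['cy'],np.array(i['R']),np.array(i['t'])
def cloud(name,d):
    f,cx,cy,R,t=cam(name); v,u=np.mgrid[:d.shape[0],:d.shape[1]]
    C=np.stack([(u-cx)/f*d,(v-cy)/f*d,d],-1); return (C-t)@R
def ray(name,u,v,z):
    f,cx,cy,R,t=cam(name); o=-R.T@t; w=R.T@np.array([(u-cx)/f,(v-cy)/f,1]); return o+w*(z-o[2])/w[2]
E
python3 - <<'E'
from h import *
for n in('top','side'):
    p,d=look(n,n+'0'); print(n,cam(n), (d==0).mean())
print(observe())
E
```

```text
top (np.float64(437.67935369246976), 322.36096641098027, 190.01778845312373, array([[ 0.00243062, -0.99999534,  0.00184674],
       [-0.99048063, -0.00266165, -0.13762646],
       [ 0.13763073, -0.00149464, -0.99048248]]), array([-0.02085658,  0.51068342,  1.22652492])) 0.0040625
side (np.float64(442.82955645983316), 319.0788258366636, 196.35770818767088, array([[-0.82958934, -0.55816522,  0.01526821],
       [-0.35814396,  0.51092548, -0.78146533],
       [ 0.42838585, -0.65376352, -0.62376184]]), array([0.41524175, 0.27673066, 1.08517847])) 0.00380859375
{'time_s': 0.1, 'joint_pos': array([ 1.07550604,  0.61581007, -0.0126319 ,  1.42471593,  0.00810194,
        1.10339895, -0.04039299]), 'qd': array([-0.00061986, -0.0027369 ,  0.00194672, -0.00492539,  0.00102525,
        0.00145774,  0.0002744 ]), 'joint_torque': array([ 1.39934913e-03, -4.60040724e+01,  2.10119574e-01, -1.66245872e+01,
       -6.11894787e-02,  1.69494777e-02,  1.19613878e-04]), 'tcp_pos': array([ 0.29337453, -0.57923852,  0.21761257]), 'tool_rot': array([-0.16347514, -0.68756898, -0.1650414 ,  0.68795793]), 'force': array([-0.28861683, -1.14176948,  0.00935574]), 'moment': array([ 0.03192321, -0.02114721,  0.03280779]), 'width': 0.09337843692499184}
```

View pics/top0.png

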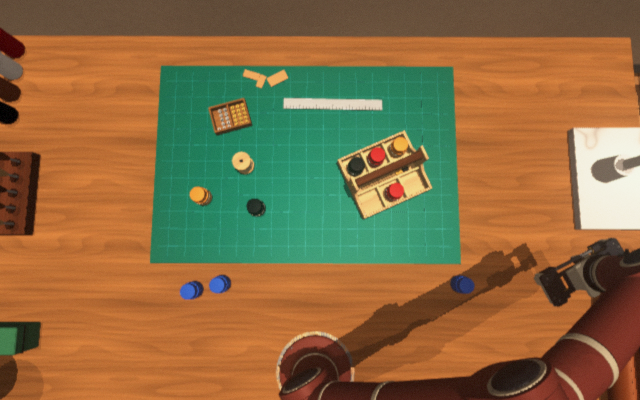

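View pics/side0.png

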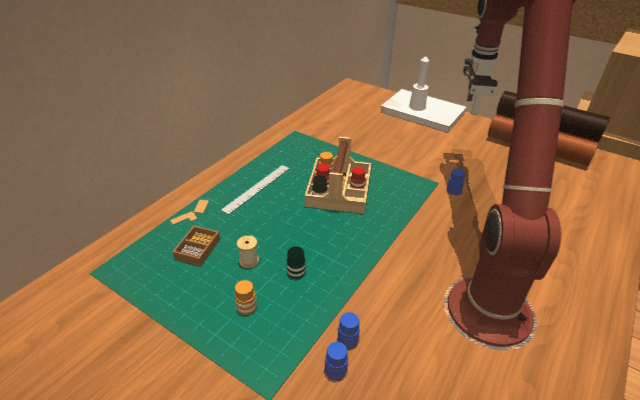

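The top view shows the loose black pot at (256,207), the loose tan pot at (200,195), the spool at (242,161) and the caddy at about (385,174). In the far column, black stock is at (357,165), which is far2, and tan stock at (400,145), which is far0. I'll use the depth data for the measurements.

```bash
cat >> h.py <<'E'
def pot(P,u,v,zt=0.079,r=16):
    q=P[v-r:v+r,u-r:u+r].reshape(-1,3); q=q[abs(q[:,2]-zt)<.006]
    (c,rad)=cv2.minEnclosingCircle(q[:,:2].astype(np.float32)); return np.round([*c,rad,q[:,2].mean(),len(q)],4), q[:,:2].mean(0).round(4)
def caddy(P,box=(125,225,325,445),z0=0):
    q=P[box[0]:box[1],box[2]:box[3]].reshape(-1,3)
    h=q[(q[:,2]>.118+z0)&(q[:,2]<.15+z0)]; rect=cv2.minAreaRect(h[:,:2].astype(np.float32))
    w=h[:,:2]-h[:,:2].mean(0); d=np.linalg.svd(w,full_matrices=False)[2][0]; d=d*np.sign(d[1])
    return h[:,:2].mean(0).round(4), np.arctan2(-d[0],d[1]).round(4), rect, len(h), np.percentile(h[:,2],[5,50,95]).round(4)
E
python3 - <<'E'
from h import *
P=cloud('top',np.load('top0.npy'))
for n,u,v in(('black',256,207),('tan',200,195),('spool',242,160),('bst',357,165),('rst',377,155),('tst',400,145),('rn',396,190)):
    print(n,pot(P,u,v,r=10 if n[-1] in 'tn' and n!='tan' else 16, zt=.085 if n in('bst','rst','tst','rn') else .073 if n=='spool' else .079))
print(caddy(P))
q=P[125:225,325:445].reshape(-1,3)
w=q[(q[:,2]>.03)&(q[:,2]<.06)]; print('walls',cv2.minAreaRect(w[:,:2].astype(np.float32)),np.percentile(w[:,2],[5,50,95]))
Ps=cloud('side',np.load('side0.npy'))
print('side black',pot(Ps,296,255),'tan',pot(Ps,245,290))
print(P[207,256],P[195,200],P[165,357],P[230,250])
E
python3 -c "
import cv2
a=cv2.imread('pics/top0.png')[120:230,325:445]
cv2.imwrite('pics/crop1.png',cv2.resize(a,None,fx=5,fy=5,interpolation=2))"
```

```text
black (array([4.601e-01, 1.709e-01, 2.130e-02, 7.840e-02, 1.780e+02]), array([0.4596, 0.1705]))
tan (array([4.92e-01, 3.29e-01, 2.14e-02, 7.82e-02, 1.78e+02]), array([0.492 , 0.3287]))
spool (array([5.878e-01, 2.104e-01, 2.630e-02, 7.280e-02, 2.620e+02]), array([0.5875, 0.2102]))
bst (array([ 5.776e-01, -1.160e-01,  2.140e-02,  8.450e-02,  1.750e+02]), array([ 0.5775, -0.1158]))
rst (array([ 6.047e-01, -1.734e-01,  2.140e-02,  8.490e-02,  1.730e+02]), array([ 0.6043, -0.1732]))
tst (array([ 6.342e-01, -2.379e-01,  2.090e-02,  8.470e-02,  1.690e+02]), array([ 0.634 , -0.2379]))
rn (array([ 5.045e-01, -2.246e-01,  2.100e-02,  8.460e-02,  1.710e+02]), array([ 0.5039, -0.224 ]))
(array([ 0.556 , -0.1983]), np.float64(0.4238), ((0.5559727549552917, -0.197621151804924), (0.03911696746945381, 0.21551407873630524), 24.149450302124023), 733, array([0.126 , 0.1322, 0.1389]))
walls ((0.5572185516357422, -0.19810715317726135), (0.18696165084838867, 0.21561940014362335), 24.177425384521484) [0.0331236  0.04518464 0.05732796]
side black (array([4.563e-01, 1.755e-01, 2.290e-02, 7.840e-02, 1.720e+02]), array([0.4552, 0.1754])) tan (array([4.880e-01, 3.319e-01, 2.190e-02, 7.850e-02, 2.190e+02]), array([0.4872, 0.3336]))
[0.45683585 0.16414298 0.07802342] [0.48970331 0.32002653 0.07966963] [ 0.57337637 -0.11548085  0.09113083] [0.39688129 0.19165657 0.00133164]
```

View pics/crop1.png

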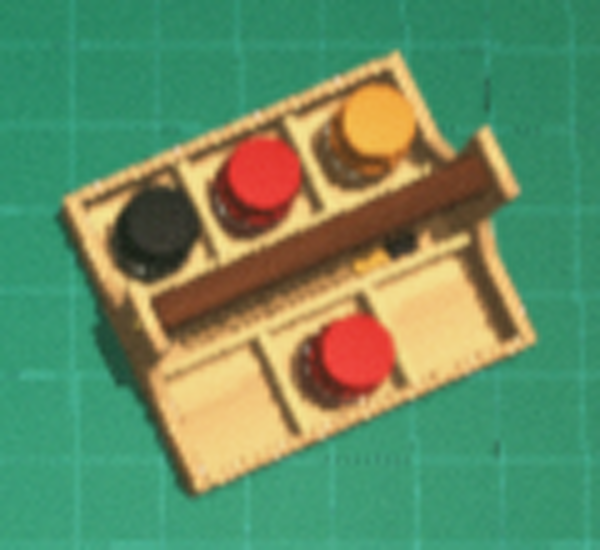

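```bash
cat >> h.py <<'E'
from scipy.spatial.transform import Rotation as Rot
def go(target,jaw_deg):
    """rotvec (tool axes) to point down w/ jaw along jaw_deg (mod 180), then tool-frame shift mm (after that turn)"""
    s=observe(); R=Rot.from_quat(np.roll(s['tool_rot'],-1)); out=[]
    for a in (jaw_deg,jaw_deg+180):
        a=np.radians(a); y=np.array([np.cos(a),np.sin(a),0]); x=np.array([0,0,-1.]); T=np.stack([x,y,np.cross(x,y)],1)
        out.append(((R.inv()*Rot.from_matrix(T)).as_rotvec(),T))
    out.sort(key=lambda o:np.linalg.norm(o[0]))
    for rv,T in out: print('turn',rv.round(4),'shift mm',(T.T@(np.array(target)-s['tcp_pos'])*1e3).round(1))
    print('tcp',s['tcp_pos'].round(4),'j',s['joint_pos'].round(2),'F',s['force'].round(1),'M',s['moment'].round(2),'w',s['width'],'t',s['time_s'])
E
python3 - <<'E'
from h import *
go([.458,.173,.22],114.15)
E
```

```text
turn [0.0474 0.0001 0.0023] shift mm [  -2.4 -619.  -458. ]
turn [-3.0942e+00 -3.5000e-03  1.0000e-04] shift mm [ -2.4 619.  458. ]
tcp [ 0.2934 -0.5792  0.2176] j [ 1.08  0.62 -0.01  1.42  0.01  1.1  -0.04] F [-0.3 -1.1  0. ] M [ 0.03 -0.02  0.03] w 0.09337843692499184 t 0.1
```

Emit:
{"fn": "drive_tool", "kwargs": {"plan": [[0,0,-40,0.0474,0,0.0023,93],[0,0,-40,0,0,0,93],[0,0,-40,0,0,0,93],[0,0,-40,0,0,0,93],[0,0,-40,0,0,0,93],[0,0,-40,0,0,0,93],[0,-35,-12,0,0,0,93],[0,-35,-12,0,0,0,93],[0,-35,-12,0,0,0,93],[0,-35,-12,0,0,0,93],[0,-35,-12,0,0,0,93],[0,-35,-12,0,0,0,93],[0,-35,-12,0,0,0,93],[0,-35,-12,0,0,0,93],[0,-35,-12,0,0,0,93],[0,-35,-12,0,0,0,93],[0,-35,-12,0,0,0,93],[0,-35,-12,0,0,0,93],[0,-35,-12,0,0,0,93],[0,-35,-12,0,0,0,93]]}}

```text
time_s: 1.77
tcp_pos: [0.4639, 0.0375, 0.2174]
tool_rot: [0.149, 0.691, 0.147, -0.691]
force: [0.5, 0.7, -0.0]
width: 0.0931
```

Emit:
{"fn": "drive_tool", "kwargs": {"plan": [[0,-35,-12,0,0,0,93],[0,-35,-12,0,0,0,93],[0,-20,-10,0,0,0,93],[0,-10,-3,0,0,0,93],[0,0,0,0,0,0,93],[0,0,0,0,0,0,93]]}}

```text
time_s: 2.27
tcp_pos: [0.4574, 0.141, 0.217]
tool_rot: [-0.149, -0.691, -0.146, 0.692]
force: [-0.2, -0.9, 0.3]
width: 0.0928
```

```bash
python3 - <<'E'
from h import *
go([.458,.173,.052],114.15)
p,d=look('top','top1')
cv2.imwrite('pics/c2.png',cv2.resize(p[150:260,200:320,::-1],None,fx=5,fy=5))
E
```

```text
turn [-0.0007  0.0014 -0.0033] shift mm [165.  -29.  -13.7]
turn [ 3.1408e+00 -5.2000e-03 -2.1000e-03] shift mm [165.   29.   13.7]
tcp [0.4574 0.141  0.217 ] j [-0.27  0.36 -0.11  1.9   0.05  0.89 -1.55] F [-0.2 -0.9  0.3] M [-0.04  0.02  0.02] w 0.0928389598406022 t 2.2667
```

View pics/c2.png

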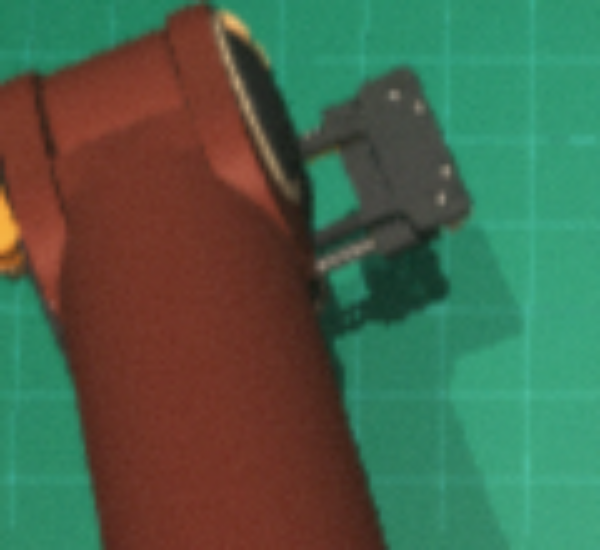

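Emit:
{"fn": "drive_tool", "kwargs": {"plan": [[20,-29,-13.7,-0.0007,0.0014,-0.0033,93],[40,0,0,0,0,0,93],[40,0,0,0,0,0,93],[10,0,0,0,0,0,93],[0,0,0,0,0,0,93],[0,0,0,0,0,0,93]]}}

```text
time_s: 2.82
tcp_pos: [0.4589, 0.1723, 0.1071]
tool_rot: [0.147, 0.692, 0.147, -0.692]
force: [-0.6, -0.2, 0.8]
width: 0.093
```

```bash
python3 - <<'E'
from h import *
go([.458,.173,.052],114.15)
p,d=look('side','side2')
cv2.imwrite('pics/c3.png',cv2.resize(p[160:300,220:370,::-1],None,fx=4,fy=4))
f,cx,cy,R,t=cam('side'); c=R@observe()['tcp_pos']+t; print(((c[:2]/c[2]*f+[cx,cy])-[220,160])*4)
E
```

```text
turn [-0.0029 -0.0003 -0.    ] shift mm [55.1 -1.   0.5]
turn [ 3.1387e+00 -0.0000e+00  4.0000e-04] shift mm [55.1  1.  -0.5]
tcp [0.4589 0.1723 0.1071] j [-0.34  0.53 -0.1   2.    0.09  0.61 -1.64] F [-0.6 -0.2  0.8] M [ 0.02 -0.03 -0.02] w 0.09301547462614339 t 2.8167
[298.29696622 332.11002448]
```

View pics/c3.png

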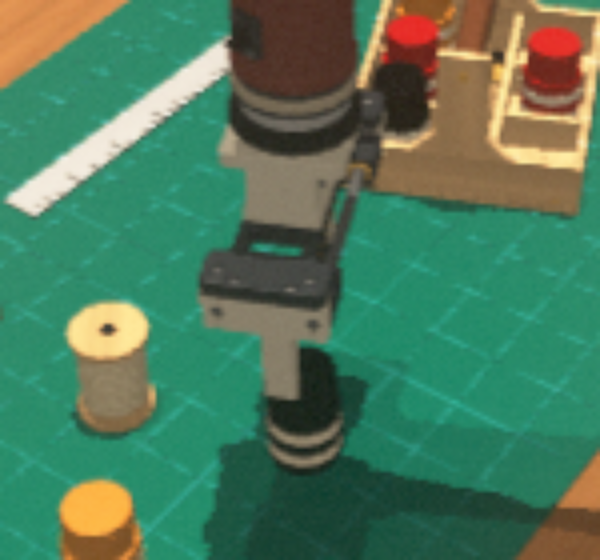

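Emit:
{"fn": "drive_tool", "kwargs": {"plan": [[25,-1,0.5,-0.003,0,0,93],[20,0,0,0,0,0,93],[10,0,0,0,0,0,93],[0,0,0,0,0,0,93],[0,0,0,0,0,0,60],[0,0,0,0,0,0,30],[0,0,0,0,0,0,30],[0,0,0,0,0,0,30],[0,0,0,0,0,0,30],[0,0,0,0,0,0,30],[0,0,0,0,0,0,30],[0,0,0,0,0,0,30]], "newtons": 25}}

```text
time_s: 3.87
tcp_pos: [0.4579, 0.175, 0.0527]
tool_rot: [0.149, 0.692, 0.149, -0.691]
force: [-1.5, -0.6, 13.7]
width: 0.0442
```

```bash
python3 - <<'E'
from h import *
go([.4779,-.1589,.225],114.15)
E
```

```text
turn [ 0.0034 -0.002   0.0005] shift mm [-172.3  312.8  118.3]
turn [-3.1382e+00 -8.0000e-04 -3.2000e-03] shift mm [-172.3 -312.8 -118.3]
tcp [0.4579 0.175  0.0527] j [-0.35  0.62 -0.08  2.05  0.1   0.47 -1.66] F [-1.5 -0.6 13.7] M [-0.3   0.43  0.  ] w 0.04415545841447875 t 3.8667
```

The upward force of 13.7 N means the fingertips are catching on the jar's shoulder. I'll open slightly, rise 4 mm and grip again.

Emit:
{"fn": "drive_tool", "kwargs": {"plan": [[0,0,0,0,0,0,55],[0,0,0,0,0,0,60],[-4.5,0,0,0,0,0,60],[0,0,0,0,0,0,60],[0,0,0,0,0,0,30],[0,0,0,0,0,0,30],[0,0,0,0,0,0,30],[0,0,0,0,0,0,30],[0,0,0,0,0,0,30],[0,0,0,0,0,0,30]], "newtons": 25}}

```text
time_s: 4.7
tcp_pos: [0.4573, 0.1751, 0.0566]
tool_rot: [0.149, 0.691, 0.15, -0.691]
force: [0.3, -0.1, -0.7]
width: 0.0417
```

```bash
python3 - <<'E'
from h import *
go([.4779,-.1589,.225],114.15)
E
```

```text
turn [ 0.0036 -0.001   0.001 ] shift mm [-168.4  313.2  117.9]
turn [-3.138e+00 -1.600e-03 -1.500e-03] shift mm [-168.4 -313.2 -117.9]
tcp [0.4573 0.1751 0.0566] j [-0.35  0.62 -0.08  2.05  0.1   0.48 -1.66] F [ 0.3 -0.1 -0.7] M [-0.02  0.04  0.01] w 0.041746226790502924 t 4.7
```

Emit:
{"fn": "drive_tool", "kwargs": {"plan": [[-20,0,0,0,0,0,30],[-35,0,0,0,0,0,30],[-40,0,0,0,0,0,30],[-40,0,0,0,0,0,30],[-25,10,4,0,0,0,30],[-11,25,9,0,0,0,30],[0,32,12,0,0,0,30],[0,32,12,0,0,0,30],[0,32,12,0,0,0,30],[0,32,12,0,0,0,30],[0,32,12,0,0,0,30],[0,32,12,0,0,0,30],[0,32,12,0,0,0,30],[0,25,10,0,0,0,30],[0,15,7,0,0,0,30],[0,8,4,0,0,0,30],[0,0,0,0,0,0,30],[0,0,0,0,0,0,30],[0,0,0,0,0,0,30]]}}

```text
time_s: 6.28
tcp_pos: [0.4766, -0.1513, 0.2272]
tool_rot: [0.149, 0.691, 0.151, -0.691]
force: [0.5, 0.2, -0.2]
width: 0.0416
```

```bash
python3 - <<'E'
from h import *
go([.4761,-.1597,.064],114.15)
p,d=look('side','side3')
cv2.imwrite('pics/c4.png',cv2.resize(p[80:230,270:420,::-1],None,fx=4,fy=4))
P=cloud('side',np.load('side0.npy'))
q=P[130:215,300:375].reshape(-1,3); w=q[(q[:,2]>.042)&(q[:,2]<.052)]; print('side walls',cv2.minAreaRect(w[:,:2].astype(np.float32)))
h=q[(q[:,2]>.127)&(q[:,2]<.137)];print('handle',cv2.minAreaRect(h[:,:2].astype(np.float32)))
E
```

```text
turn [ 0.0066 -0.0018  0.0025] shift mm [163.2   7.5   3.9]
turn [-3.135e+00 -3.900e-03 -2.800e-03] shift mm [163.2  -7.5  -3.9]
tcp [ 0.4766 -0.1513  0.2272] j [ 0.29  0.37 -0.03  1.84  0.01  0.93 -0.89] F [ 0.5  0.2 -0.2] M [ 0.03 -0.06 -0.02] w 0.041630500890413404 t 6.2833
side walls ((0.553997278213501, -0.19548793137073517), (0.1863211840391159, 0.22457075119018555), 24.1845760345459)
handle ((0.55303555727005, -0.19652137160301208), (0.039388131350278854, 0.21886084973812103), 24.677087783813477)
```

View pics/c4.png

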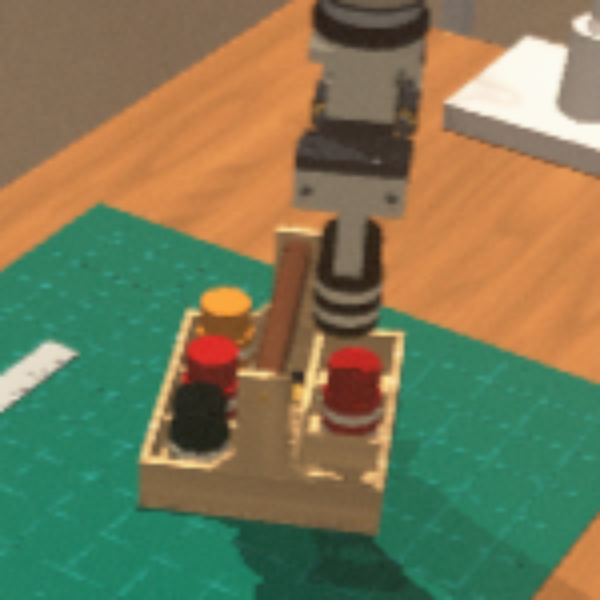

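Emit:
{"fn": "drive_tool", "kwargs": {"plan": [[20,6,4,0.0066,-0.002,0.0025,30],[35,0,0,0,0,0,30],[30,0,0,0,0,0,30],[20,0,0,0,0,0,30],[10,0,0,0,0,0,30],[0,0,0,0,0,0,30],[0,0,0,0,0,0,30]]}}

```text
time_s: 6.92
tcp_pos: [0.4756, -0.1593, 0.1122]
tool_rot: [-0.148, -0.691, -0.147, 0.692]
force: [-0.0, -0.3, 0.2]
width: 0.0414
```

```bash
python3 - <<'E'
from h import *
go([.4755,-.1583,.064],114.15)
p,d=look('side','side4')
cv2.imwrite('pics/c5.png',cv2.resize(p[110:230,290:410,::-1],None,fx=5,fy=5))
E
```

```text
turn [-0.0008  0.0007 -0.0005] shift mm [48.2 -0.9 -0.3]
turn [ 3.1407e+00 -8.0000e-04 -1.1000e-03] shift mm [48.2  0.9  0.3]
tcp [ 0.4756 -0.1593  0.1122] j [ 0.29  0.53 -0.02  1.97  0.02  0.64 -0.89] F [-0.  -0.3  0.2] M [ 0.01 -0.04 -0.01] w 0.04138097040453701 t 6.9167
```

View pics/c5.png

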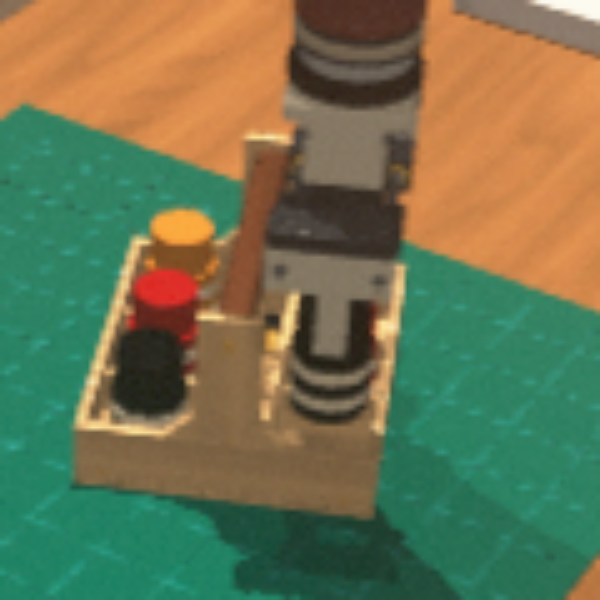

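Emit:
{"fn": "drive_tool", "kwargs": {"plan": [[15,-1,0,0,0,0,30],[10,0,0,0,0,0,30],[10,0,0,0,0,0,30],[6,0,0,0,0,0,30],[3,0,0,0,0,0,30],[0,0,0,0,0,0,30],[0,0,0,0,0,0,30]]}}

```text
time_s: 7.55
tcp_pos: [0.4751, -0.1598, 0.0684]
tool_rot: [-0.147, -0.692, -0.146, 0.692]
force: [0.1, 0.2, -1.0]
width: 0.0415
```

Emit:
{"fn": "drive_tool", "kwargs": {"plan": [[2,0,0,0,0,0,30],[2,0,0,0,0,0,30],[1,0,0,0,0,0,30],[0,0,0,0,0,0,30],[0,0,0,0,0,0,30]]}}

```text
time_s: 7.97
tcp_pos: [0.4749, -0.1598, 0.0633]
tool_rot: [-0.147, -0.692, -0.146, 0.692]
force: [0.7, -0.0, -0.5]
width: 0.0418
```

Emit:
{"fn": "drive_tool", "kwargs": {"plan": [[0,0,0,0,0,0,46],[0,0,0,0,0,0,50],[0,0,0,0,0,0,52],[0,0,0,0,0,0,52],[-5,0,0,0,0,0,52],[-15,0,0,0,0,0,52],[-30,0,0,0,0,0,52],[-40,0,0,0,0,0,93],[-35,0,0,0,0,0,93],[-20,0,0,0,0,0,93],[0,0,0,0,0,0,93]]}}

```text
time_s: 8.88
tcp_pos: [0.4779, -0.1605, 0.2135]
tool_rot: [0.149, 0.695, 0.144, -0.688]
force: [0.0, 0.1, -0.2]
width: 0.0742
```

```bash
python3 - <<'E'
from h import *
go([.490,.3305,.105],114.15)
E
```

```text
turn [-0.0032 -0.008  -0.0087] shift mm [ 108.5 -443.  -211.9]
turn [ 3.1383 -0.0136  0.0126] shift mm [108.5 443.  211.9]
tcp [ 0.4779 -0.1605  0.2135] j [ 0.3   0.39 -0.02  1.85  0.01  0.89 -0.89] F [ 0.   0.1 -0.2] M [ 0.01 -0.04  0.03] w 0.07420402488880268 t 8.8833
```

Emit:
{"fn": "drive_tool", "kwargs": {"plan": [[0,-15,-8,0,0,0,93],[0,-30,-14,0,0,0,93],[0,-35,-17,0,0,0,93],[0,-35,-17,0,0,0,93],[0,-35,-17,0,0,0,93],[0,-35,-17,0,0,0,93],[0,-35,-17,0,0,0,93],[0,-35,-17,0,0,0,93],[0,-35,-17,0,0,0,93],[0,-35,-17,0,0,0,93],[0,-35,-17,0,0,0,93],[0,-35,-17,0,0,0,93],[0,-28,-12,0,0,0,93],[0,-15,-6,0,0,0,93],[0,-5,-2,0,0,0,93],[0,0,0,0,0,0,93],[0,0,0,0,0,0,93]]}}

```text
time_s: 10.3
tcp_pos: [0.4891, 0.3287, 0.2071]
tool_rot: [-0.147, -0.691, -0.145, 0.692]
force: [0.8, 0.9, 0.6]
width: 0.0931
```

```bash
python3 - <<'E'
from h import *
go([.490,.3305,.057],114.15)
P=cloud('side',look('side','side5')[1])
print('black placed, red near', )
p=cv2.imread('pics/side5.png'); cv2.imwrite('pics/c6.png',cv2.resize(p[120:340,180:400],None,fx=2.7,fy=2.7))
E
```

```text
turn [-0.0056  0.002  -0.0038] shift mm [150.1  -1.3  -1.6]
turn [ 3.136  -0.006  -0.0032] shift mm [150.1   1.3   1.6]
tcp [0.4891 0.3287 0.2071] j [-0.57  0.53 -0.1   1.62  0.06  1.   -1.84] F [0.8 0.9 0.6] M [-0.03 -0.03 -0.01] w 0.09306665870964262 t 10.3
black placed, red near
```

View pics/c6.png

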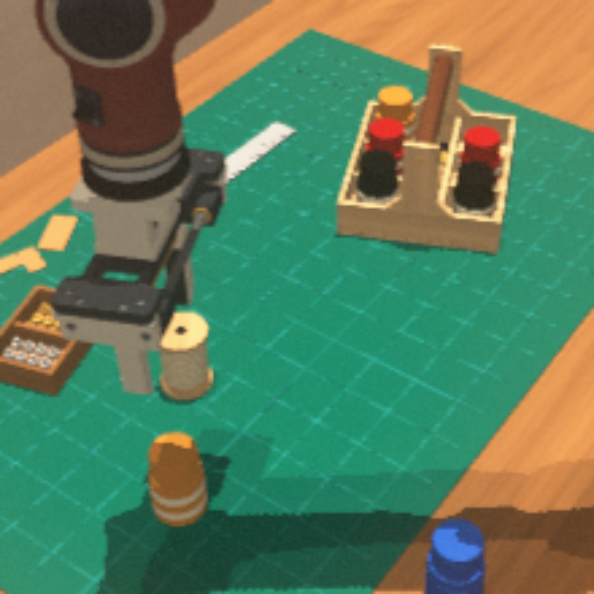

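Black is standing in near2. Next is the tan pot.

Emit:
{"fn": "drive_tool", "kwargs": {"plan": [[25,-1.3,-1.6,-0.0056,0.002,-0.0038,93],[40,0,0,0,0,0,93],[35,0,0,0,0,0,93],[25,0,0,0,0,0,93],[15,0,0,0,0,0,93],[8,0,0,0,0,0,93],[2,0,0,0,0,0,93],[0,0,0,0,0,0,93],[0,0,0,0,0,0,60],[0,0,0,0,0,0,30],[0,0,0,0,0,0,30],[0,0,0,0,0,0,30],[0,0,0,0,0,0,30],[0,0,0,0,0,0,30],[0,0,0,0,0,0,30],[0,0,0,0,0,0,30]], "newtons": 25}}

```text
time_s: 11.68
tcp_pos: [0.4898, 0.3332, 0.0576]
tool_rot: [0.148, 0.692, 0.15, -0.691]
force: [-0.1, -1.2, 0.6]
width: 0.0443
```

```bash
python3 - <<'E'
from h import *
# near0 from averaged caddy pose, 1 mm towards -x
c=np.array([.5553,-.197]);a=np.radians(24.2);M=np.array([[np.cos(a),-np.sin(a)],[np.sin(a),np.cos(a)]])
n0=c+M@[-.0572,-.068]; n2=c+M@[-.0572,.068]; print(n0,n2)
go([*n0,.064],114.15)
E
```

```text
[ 0.5310015  -0.28247177] [ 0.47525196 -0.15842343]
turn [ 0.0027 -0.0016  0.0018] shift mm [ -6.4 578.7 214.3]
turn [-3.1389e+00 -2.8000e-03 -2.4000e-03] shift mm [  -6.4 -578.7 -214.3]
tcp [0.4898 0.3332 0.0576] j [-0.58  0.72 -0.08  1.76  0.09  0.66 -1.86] F [-0.1 -1.2  0.6] M [-0.22 -0.1   0.  ] w 0.044332100190612345 t 11.6833
```

Emit:
{"fn": "drive_tool", "kwargs": {"plan": [[0,0,0,0,0,0,30],[0,0,0,0,0,0,30],[0,0,0,0,0,0,30]]}}

```text
time_s: 11.93
tcp_pos: [0.4897, 0.3333, 0.0575]
tool_rot: [0.148, 0.692, 0.15, -0.691]
force: [0.1, -0.3, 0.3]
width: 0.0421
```

Emit:
{"fn": "drive_tool", "kwargs": {"plan": [[-15,0,0,0,0,0,30],[-30,0,0,0,0,0,30],[-40,0,0,0,0,0,30],[-40,0,0,0,0,0,30],[-30,10,4,0,0,0,30],[-15,24,9,0,0,0,30],[0,35,13,0,0,0,30],[0,35,13,0,0,0,30],[0,35,13,0,0,0,30],[0,35,13,0,0,0,30],[0,35,13,0,0,0,30],[0,35,13,0,0,0,30],[0,35,13,0,0,0,30],[0,35,13,0,0,0,30],[0,35,13,0,0,0,30],[0,35,13,0,0,0,30],[0,35,13,0,0,0,30],[0,35,13,0,0,0,30]]}}

```text
time_s: 13.43
tcp_pos: [0.522, -0.1517, 0.2261]
tool_rot: [0.148, 0.692, 0.15, -0.691]
force: [0.7, -0.4, -1.2]
width: 0.0422
```

Emit:
{"fn": "drive_tool", "kwargs": {"plan": [[0,35,13,0,0,0,30],[0,35,13,0,0,0,30],[0,25,9,0,0,0,30],[0,15,5,0,0,0,30],[0,8,2,0,0,0,30],[0,0,0,0,0,0,30],[0,0,0,0,0,0,30],[0,0,0,0,0,0,30]]}}

```text
time_s: 14.1
tcp_pos: [0.5333, -0.272, 0.2258]
tool_rot: [0.149, 0.692, 0.152, -0.69]
force: [-0.6, -0.5, -1.1]
width: 0.0421
```

```bash
python3 - <<'E'
from h import *
go([.531,-.2825,.064],114.15)
E
```

```text
turn [ 0.0067 -0.0025  0.0044] shift mm [161.8   8.7   6.4]
turn [-3.1349 -0.0068 -0.0039] shift mm [161.8  -8.7  -6.4]
tcp [ 0.5333 -0.272   0.2258] j [ 0.45  0.53 -0.01  1.57  0.    1.05 -0.71] F [-0.6 -0.5 -1.1] M [-0.   -0.01 -0.  ] w 0.042134640771860896 t 14.1
```

Emit:
{"fn": "drive_tool", "kwargs": {"plan": [[15,8,6,0.0067,-0.0025,0.0044,30],[30,0,0,0,0,0,30],[30,0,0,0,0,0,30],[20,0,0,0,0,0,30],[10,0,0,0,0,0,30],[5,0,0,0,0,0,30],[0,0,0,0,0,0,30],[0,0,0,0,0,0,30]]}}

```text
time_s: 14.77
tcp_pos: [0.5315, -0.2848, 0.117]
tool_rot: [0.148, 0.692, 0.146, -0.691]
force: [0.7, 0.5, -0.7]
width: 0.0421
```

```bash
python3 - <<'E'
from h import *
go([.531,-.2825,.064],114.15)
p,d=look('side','side6')
cv2.imwrite('pics/c7.png',cv2.resize(p[100:220,290:410,::-1],None,fx=5,fy=5))
E
```

```text
turn [-0.0031 -0.0007 -0.0036] shift mm [53.  -2.3 -0.5]
turn [ 3.1385e+00 -5.6000e-03  1.1000e-03] shift mm [53.   2.3  0.5]
tcp [ 0.5315 -0.2848  0.117 ] j [ 0.46  0.65 -0.01  1.69  0.01  0.8  -0.71] F [ 0.7  0.5 -0.7] M [0.   0.05 0.01] w 0.04209306087386682 t 14.7667
```

View pics/c7.png

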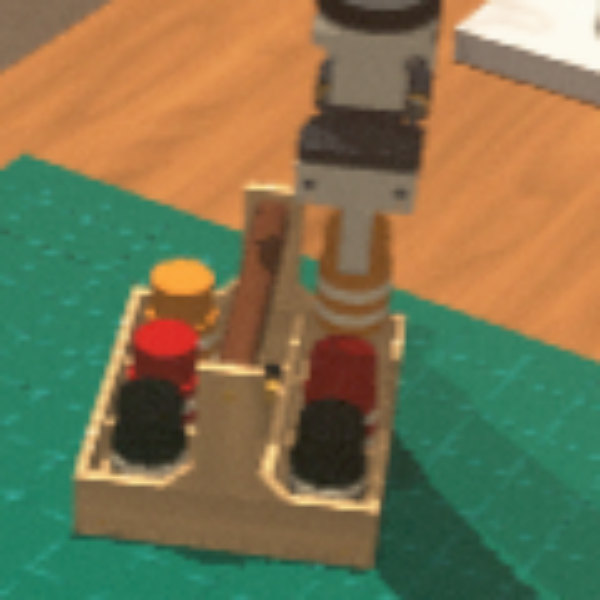

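Red_near sits about 3 mm towards this cell, so I'll leave the pot about 2 mm outward and open the fingers only a little when releasing it.

Emit:
{"fn": "drive_tool", "kwargs": {"plan": [[15,0,-0.5,-0.003,-0.0007,-0.0036,30],[12,0,0,0,0,0,30],[10,0,0,0,0,0,30],[7,0,0,0,0,0,30],[3,0,0,0,0,0,30],[0,0,0,0,0,0,30],[0,0,0,0,0,0,30]]}}

```text
time_s: 15.4
tcp_pos: [0.5312, -0.285, 0.0693]
tool_rot: [-0.147, -0.691, -0.148, 0.692]
force: [0.5, -0.5, -1.2]
width: 0.0416
```

Emit:
{"fn": "drive_tool", "kwargs": {"plan": [[2,0,0,0,0,0,30],[2,0,0,0,0,0,30],[0.5,0,0,0,0,0,30],[0,0,0,0,0,0,30],[0,0,0,0,0,0,30]]}}

```text
time_s: 15.82
tcp_pos: [0.5308, -0.2848, 0.0644]
tool_rot: [-0.147, -0.691, -0.148, 0.692]
force: [0.6, 0.1, -0.4]
width: 0.0419
```

Emit:
{"fn": "drive_tool", "kwargs": {"plan": [[0.7,0,0,0,0,0,42],[0,0,0,0,0,0,45],[0,0,0,0,0,0,47],[0,0,0,0,0,0,47],[0,0,0,0,0,0,47],[-5,0,0,0,0,0,47],[-15,0,0,0,0,0,47],[-30,0,0,0,0,0,47],[-40,0,0,0,0,0,93],[-40,0,0,0,0,0,93],[-25,0,0,0,0,0,93],[-10,0,0,0,0,0,93],[0,0,0,0,0,0,93]]}}

```text
time_s: 16.9
tcp_pos: [0.5325, -0.2856, 0.2318]
tool_rot: [0.149, 0.693, 0.147, -0.69]
force: [-0.1, 0.2, 0.4]
width: 0.0762
```

```bash
python3 - <<'E'
from h import *
go([.5553,-.197,.22],24.2)
d=look('side','side7')[1]; P=cloud('side',d)
q=P[130:215,300:375].reshape(-1,3); w=q[(q[:,2]>.042)&(q[:,2]<.052)]; print('side walls',cv2.minAreaRect(w[:,:2].astype(np.float32)))
h=q[(q[:,2]>.127)&(q[:,2]<.137)];print('handle',cv2.minAreaRect(h[:,:2].astype(np.float32)))
E
```

```text
turn [ 1.5688e+00 -4.5000e-03 -8.0000e-04] shift mm [ 11.8 -57.1  71.5]
turn [-1.5728e+00  8.0000e-04 -4.5000e-03] shift mm [ 11.8  57.1 -71.5]
tcp [ 0.5325 -0.2856  0.2318] j [ 0.46  0.53 -0.01  1.55  0.01  1.06 -0.7 ] F [-0.1  0.2  0.4] M [-0.07  0.01  0.02] w 0.07624447238283141 t 16.9
side walls ((0.5536063313484192, -0.19506725668907166), (0.18627266585826874, 0.22164273262023926), 24.330251693725586)
handle ((0.5527294874191284, -0.19615674018859863), (0.039379578083753586, 0.21888013184070587), 24.778514862060547)
```

Emit:
{"fn": "drive_tool", "kwargs": {"plan": [[0,0,0,-0.121,0,0,93],[0,0,0,-0.121,0,0,93],[0,0,0,-0.121,0,0,93],[0,0,0,-0.121,0,0,93],[0,0,0,-0.121,0,0,93],[0,0,0,-0.121,0,0,93],[0,0,0,-0.121,0,0,93],[0,0,0,-0.121,0,0,93],[0,0,0,-0.121,0,0,93],[0,0,0,-0.121,0,0,93],[0,0,0,-0.121,0,0,93],[0,0,0,-0.121,0,0,93],[0,0,0,-0.121,0,0,93],[0,20,-25,0,0,0,93],[0,25,-30,0,0,0,93],[0,12,-16,0,0,0,93],[0,0,0,0,0,0,93],[0,0,0,0,0,0,93]]}}

```text
time_s: 18.45
tcp_pos: [0.553, -0.1947, 0.2261]
tool_rot: [0.592, 0.382, 0.597, -0.383]
force: [-0.3, -0.1, 0.2]
width: 0.0932
```

```bash
python3 - <<'E'
from h import *
go([.5553,-.197,.104],24.2)
E
```

```text
turn [ 0.0044 -0.0054  0.0051] shift mm [122.1   1.2   3. ]
turn [-3.1372 -0.008  -0.0085] shift mm [122.1  -1.2  -3. ]
tcp [ 0.553  -0.1947  0.2261] j [ 0.57  0.54 -0.43  1.59  0.25  1.07  0.5 ] F [-0.3 -0.1  0.2] M [-0.07 -0.16  0.07] w 0.09324962923370789 t 18.45
```

Emit:
{"fn": "drive_tool", "kwargs": {"plan": [[20,1.2,3,0.0044,-0.0054,0.0051,93],[30,0,0,0,0,0,93],[20,0,0,0,0,0,93],[8,0,0,0,0,0,93],[0,0,0,0,0,0,93],[0,0,0,0,0,0,93]]}}

```text
time_s: 18.95
tcp_pos: [0.5562, -0.2002, 0.1502]
tool_rot: [0.594, 0.386, 0.591, -0.386]
force: [1.1, -0.4, 0.2]
width: 0.0926
```

```bash
python3 - <<'E'
from h import *
go([.5553,-.197,.104],24.2)
p,d=look('side','side8')
cv2.imwrite('pics/c8.png',cv2.resize(p[100:220,290:410,::-1],None,fx=5,fy=5))
f,cx,cy,R,t=cam('side'); c=R@observe()['tcp_pos']+t; print(((c[:2]/c[2]*f+[cx,cy])-[290,100])*5)
E
```

```text
turn [-0.0056  0.0033 -0.0024] shift mm [46.2  0.5 -3.2]
turn [ 3.136  -0.0037 -0.0052] shift mm [46.2 -0.5  3.2]
tcp [ 0.5562 -0.2002  0.1502] j [ 0.56  0.62 -0.4   1.68  0.3   0.9   0.45] F [ 1.1 -0.4  0.2] M [ 0.01 -0.14 -0.03] w 0.09260290906081536 t 18.95
[254.55692662 248.88349723]
```

View pics/c8.png

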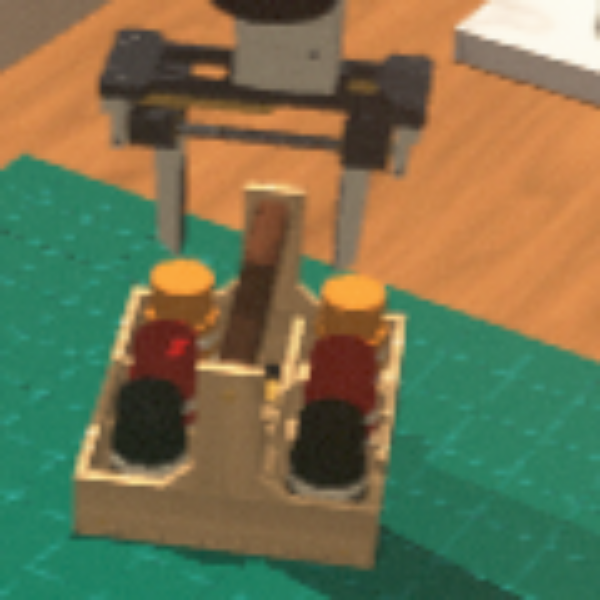

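```bash
python3 - <<'E'
from h import *
go([.5565,-.1982,.104],24.2)
E
```

```text
turn [-0.0052  0.0046 -0.0042] shift mm [47.2  0.2 -1.8]
turn [ 3.1364 -0.0066 -0.0073] shift mm [47.2 -0.2  1.8]
tcp [ 0.557  -0.1999  0.1512] j [ 0.56  0.62 -0.4   1.68  0.3   0.9   0.45] F [-0.8 -0.8  1.1] M [-0.03 -0.12 -0.05] w 0.0927616415658904 t 19.0
```

Emit:
{"fn": "drive_tool", "kwargs": {"plan": [[15,0,-2,-0.0052,0.004,-0.0035,93],[15,0,0,0,0,0,93],[10,0,0,0,0,0,93],[5,0,0,0,0,0,93],[1,0,0,0,0,0,93],[0,0,0,0,0,0,70],[0,0,0,0,0,0,50],[0,0,0,0,0,0,35],[0,0,0,0,0,0,30],[0,0,0,0,0,0,28],[0,0,0,0,0,0,26],[0,0,0,0,0,0,26],[0,0,0,0,0,0,24],[0,0,0,0,0,0,22],[0,0,0,0,0,0,20],[0,0,0,0,0,0,15],[0,0,0,0,0,0,15],[0,0,0,0,0,0,15]], "newtons": 10}}

```text
time_s: 20.5
tcp_pos: [0.5561, -0.1972, 0.1046]
tool_rot: [0.594, 0.384, 0.594, -0.384]
force: [1.2, 0.1, -0.5]
width: 0.0222
```

Emit:
{"fn": "drive_tool", "kwargs": {"plan": [[0,0,0,0,0,0,10],[0,0,0,0,0,0,10],[0,0,0,0,0,0,10],[0,0,0,0,0,0,10]], "newtons": 60}}

```text
time_s: 20.83
tcp_pos: [0.5561, -0.1972, 0.1046]
tool_rot: [0.594, 0.384, 0.594, -0.384]
force: [1.7, 1.2, -1.3]
width: 0.0218
```

```bash
python3 - <<'E'
from h import *
go([.5565,-.1982,.204],24.2)
E
```

```text
turn [ 0.0012 -0.0001 -0.0006] shift mm [-99.4  -0.1   1.1]
turn [-3.1404e+00  9.0000e-04 -1.0000e-04] shift mm [-99.4   0.1  -1.1]
tcp [ 0.5561 -0.1972  0.1046] j [ 0.54  0.68 -0.38  1.72  0.33  0.8   0.43] F [ 1.7  1.2 -1.3] M [ 0.   -0.43 -0.03] w 0.021764958388406936 t 20.8333
```

Gripped: the fingers read 21.8 mm on the 22 mm bar. I'll lift 20 mm gently and check before going further.

Emit:
{"fn": "drive_tool", "kwargs": {"plan": [[-1,0,0,0,0,0,10],[-2,0,0,0,0,0,10],[-4,0,0,0,0,0,10],[-5,0,0,0,0,0,10],[-5,0,0,0,0,0,10],[-3,0,0,0,0,0,10],[0,0,0,0,0,0,10],[0,0,0,0,0,0,10]]}}

```text
time_s: 21.5
tcp_pos: [0.5559, -0.1974, 0.125]
tool_rot: [0.594, 0.384, 0.594, -0.384]
force: [-0.1, 0.5, -8.1]
width: 0.0215
```

```bash
cat >> h.py <<'E'
def level(tag):
    """tilt of caddy from side cam: fit plane to wall tops (rel. to grasp), in caddy axes"""
    P=cloud('side',look('side',tag)[1]); s=observe(); b=s['tcp_pos'][2]-.1046
    P0=cloud('side',np.load('side7.npy'))
    a=np.radians(24.2); res=[]
    for Q,dz in((P0,0),(P,b)):
        q=Q[70:225,270:400].reshape(-1,3)-[.5537,-.1955,dz]; L=np.c_[q[:,0]*np.cos(a)+q[:,1]*np.sin(a),-q[:,0]*np.sin(a)+q[:,1]*np.cos(a),q[:,2]]
        m=(abs(abs(L[:,0])-.0905)<.004)&(abs(L[:,1])<.1)&(abs(L[:,2]-.048)<.006) | (abs(abs(L[:,1])-.104)<.004)&(abs(L[:,0])<.09)&(abs(L[:,0])>.025)&(abs(L[:,2]-.048)<.006)
        L=L[m]; A=np.c_[L[:,:2],np.ones(len(L))]; r=np.linalg.lstsq(A,L[:,2],rcond=None)[0]; res.append(r)
        pots=[]
        for x in(.056,-.056):
            for y in(-.068,0,.068):
                k=q; LL=np.c_[q[:,0]*np.cos(a)+q[:,1]*np.sin(a),-q[:,0]*np.sin(a)+q[:,1]*np.cos(a),q[:,2]]
                n=(np.hypot(LL[:,0]-x,LL[:,1]-y)<.02)&(LL[:,2]>.07)&(LL[:,2]<.1); pots.append(np.percentile(LL[n,2],50).round(4) if n.any() else None)
        print('slopes x,y',r[:2].round(4),'z',r[2].round(4),len(L),'cap z',pots)
    go([.5565,-.1982,.204],24.2)
E
python3 -c "
from h import *
level('side9')"
```

```text
slopes x,y [-0.0002 -0.0025] z 0.0471 269 cap z [np.float64(0.0832), np.float64(0.0842), np.float64(0.0835), np.float64(0.083), np.float64(0.0835), np.float64(0.084)]
slopes x,y [-0.0028 -0.0017] z 0.0471 270 cap z [np.float64(0.0837), np.float64(0.0851), np.float64(0.0839), np.float64(0.0828), np.float64(0.0845), np.float64(0.0843)]
turn [ 0.0011 -0.0003  0.0004] shift mm [-79.3   0.5   1.1]
turn [-3.1405e+00 -6.0000e-04 -4.0000e-04] shift mm [-79.3  -0.5  -1.1]
tcp [ 0.5556 -0.1974  0.1247] j [ 0.55  0.65 -0.39  1.71  0.31  0.85  0.44] F [-0.5 -0.6 -7.6] M [ 0.02 -0.07 -0.01] w 0.021713557385480368 t 21.55
```

Full load is carried (about 8 N) and the caddy is level. I'll lift the remaining 82 mm, then hold.

Emit:
{"fn": "drive_tool", "kwargs": {"plan": [[-2,0,0,0,0,0,10],[-5,0,0,0,0,0,10],[-8,0,0,0,0,0,10],[-10,0,0,0,0,0,10],[-12,0,0,0,0,0,10],[-12,0,0,0,0,0,10],[-12,0,0,0,0,0,10],[-9,0,0,0,0,0,10],[-6,0,0,0,0,0,10],[-4,0,0,0,0,0,10],[-2,0,0,0,0,0,10],[0,0,0,0,0,0,10],[0,0,0,0,0,0,10]]}}

```text
time_s: 22.63
tcp_pos: [0.5554, -0.1973, 0.2061]
tool_rot: [0.593, 0.384, 0.594, -0.384]
force: [-0.5, 0.3, -8.5]
width: 0.0216
```

```bash
python3 -c "
from h import *
level('side10')"
```

```text
slopes x,y [-0.0002 -0.0025] z 0.0471 269 cap z [np.float64(0.0832), np.float64(0.0842), np.float64(0.0835), np.float64(0.083), np.float64(0.0835), np.float64(0.084)]
slopes x,y [-0.0025 -0.0031] z 0.0472 270 cap z [np.float64(0.0837), np.float64(0.0837), np.float64(0.0837), np.float64(0.0837), np.float64(0.0837), np.float64(0.0843)]
turn [ 0.0011 -0.0012  0.0014] shift mm [1.9 0.7 1.3]
turn [-3.1405e+00 -2.2000e-03 -1.8000e-03] shift mm [ 1.9 -0.7 -1.3]
tcp [ 0.5553 -0.1973  0.2059] j [ 0.57  0.56 -0.43  1.61  0.26  1.02  0.49] F [ 0.2  0.2 -8.3] M [ 0.   -0.08  0.01] w 0.021613773408390744 t 22.6833
```

Raised 101 mm and level. Holding for about 3.3 s.

Emit:
{"fn": "drive_tool", "kwargs": {"plan": [[0,0,0,0,0,0,10],[0,0,0,0,0,0,10],[0,0,0,0,0,0,10],[0,0,0,0,0,0,10],[0,0,0,0,0,0,10],[0,0,0,0,0,0,10],[0,0,0,0,0,0,10],[0,0,0,0,0,0,10],[0,0,0,0,0,0,10],[0,0,0,0,0,0,10],[0,0,0,0,0,0,10],[0,0,0,0,0,0,10],[0,0,0,0,0,0,10],[0,0,0,0,0,0,10],[0,0,0,0,0,0,10],[0,0,0,0,0,0,10],[0,0,0,0,0,0,10],[0,0,0,0,0,0,10],[0,0,0,0,0,0,10],[0,0,0,0,0,0,10]]}}

```text
time_s: 24.35
tcp_pos: [0.5558, -0.1974, 0.2066]
tool_rot: [0.594, 0.384, 0.594, -0.384]
force: [0.3, -0.0, -8.0]
width: 0.0214
```

Emit:
{"fn": "drive_tool", "kwargs": {"plan": [[0,0,0,0,0,0,10],[0,0,0,0,0,0,10],[0,0,0,0,0,0,10],[0,0,0,0,0,0,10],[0,0,0,0,0,0,10],[0,0,0,0,0,0,10],[0,0,0,0,0,0,10],[0,0,0,0,0,0,10],[0,0,0,0,0,0,10],[0,0,0,0,0,0,10],[0,0,0,0,0,0,10],[0,0,0,0,0,0,10],[0,0,0,0,0,0,10],[0,0,0,0,0,0,10],[0,0,0,0,0,0,10],[0,0,0,0,0,0,10],[0,0,0,0,0,0,10],[0,0,0,0,0,0,10],[0,0,0,0,0,0,10],[0,0,0,0,0,0,10]]}}

```text
time_s: 26.02
tcp_pos: [0.5558, -0.1974, 0.2066]
tool_rot: [0.594, 0.384, 0.594, -0.384]
force: [-0.5, 0.4, -8.1]
width: 0.0218
```

```bash
python3 -c "
from h import *
level('side11')"
```

```text
slopes x,y [-0.0002 -0.0025] z 0.0471 269 cap z [np.float64(0.0832), np.float64(0.0842), np.float64(0.0835), np.float64(0.083), np.float64(0.0835), np.float64(0.084)]
slopes x,y [-0.0027  0.0011] z 0.0468 266 cap z [np.float64(0.083), np.float64(0.0841), np.float64(0.0838), np.float64(0.0836), np.float64(0.0835), np.float64(0.0842)]
turn [ 0.0012 -0.0001  0.0001] shift mm [2.7 0.2 1. ]
turn [-3.1404e+00 -1.0000e-04 -2.0000e-04] shift mm [ 2.7 -0.2 -1. ]
tcp [ 0.5558 -0.1973  0.2067] j [ 0.57  0.56 -0.43  1.61  0.26  1.02  0.49] F [-0.2  0.9 -7.8] M [ 0.01 -0.11  0.01] w 0.0214877503263806 t 26.0667
```

View pics/side11.png

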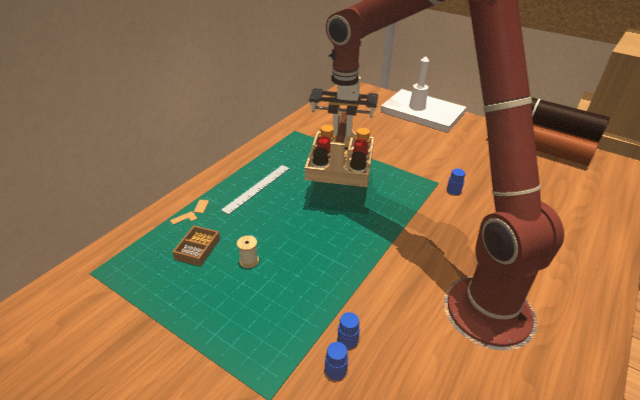

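The caddy at (340,160) hangs level with all six pots upright. The spool (247,251), ruler (256,190) and rivet tray (197,245) are where they started.

```bash
python3 -c "
from cell import job
print(job.finish_job())"
```

```text
the job is handed in; nothing more can be done
None
```

Both loose pots are in the caddy: black in near2 and tan in near0, so every row is one colour. I then gripped the middle of the handle at 60 N, lifted the caddy about 102 mm, held it for about 3.4 s and handed in while still holding it, at about 26 s.

**Last checks:**
- **Level:** the caddy's tilt stayed within about 0.003 rad, and all six pot caps stood at the same height.
- **Still:** the position did not change during the hold. The wrist carried about 8 N, which matches the loaded caddy.
- **Other items:** in the last picture the spool, ruler and rivet tray are where they started.

**What went wrong or disagreed:**
- **First grip on black:** the fingertips caught on the jar's shoulder (about 14 N), so I gripped it again 4 mm higher.
- **Cameras:** the two differed by about 3–5 mm. For the handle I mainly used the top view, which matched the finger positions seen from the side.

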